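# Make up a water set and a coffee set of bisque ware for glazing

### The arm

A 6-joint arm with a two-finger parallel gripper is mounted at the origin on the work surface. World frame = base frame: x ahead of the robot, y to its left, z up, the work surface at z = 0. Lengths are in m, angles in degrees, forces in N, time in s.
With the tool pointing down it reaches from about 0.4 to 0.825 m from the base axis. Payload 7 kg.
Tool frame: the origin (TCP) lies at the very end of the fingers, on their centre line; the grasp point (between the pads) lies 19 mm behind it (ctrl.grip_depth is the distance from the TCP to the grasp point, in m); z points along the fingers, y is the line along which they close (so a half turn about z gives the same grasp; the last joint's range is limited). The gripper opens to 88 mm and grips with 3 to 60 N. Pads are 19 mm wide; open, the fingers measure 130 mm over their backs; the gripper's body (78 mm by 193 mm) begins 47 mm behind the grasp point.
Start: joints at [-59.868, 20.546, 0.682, 0, -70.136, -16.507], TCP at [0.159, -0.656, 0.227] pointing down, gripper open.
Joint ranges: [-176.03, 176.03], [-82.01, 121.73], [-58.28, 71.71], [-173.87, 95.51], [-174.79, -0.11], [-173.66, 173.66]. Speed limits (degrees/s): [136.94, 136.94, 172.46, 180, 180, 180].

### API

Orientations are given as [roll, pitch, yaw] about the fixed x, y, z axes, in that order (R = Rz(yaw) Ry(pitch) Rx(roll)).
In Python, from plant import get_obs, eyes, ctrl, spotter gives the robot as it stands.
- The arm moves only by the shell command python3 -m crank 'ROWS'. ROWS is JSON, one flat list of numbers, 7 for each row, row after row: the turn, a rotation vector about the tool's x, y, z in rad, then the shift along the tool's x, y, z in mm, then the opening, from 0 (shut) to 1 (fully open). A call has 1 to 5 rows; each row shifts and turns the commanded pose from where the row before left it, along the tool's axes as they then stand; what a row does not reach is not made up. A row lasts 1/8 s, in which the tool goes at most 62.5 mm and 10.7 degrees, less where a joint would pass 70% of its speed; a pose out of reach is approached as far as the arm can. A call is refused whole if a number of a shift passes 62.5 or a number of a turn 0.188, either way. A call with a gripper value outside its range is refused whole. The fingers move at their own pace and stop on an object; the grip force is fixed at half the most. Time passes only in rows, so rows that do not move let the fingers close. It gives the time, the measured TCP pose, the force, the opening and the grip force at its end, in the units of the state.
- get_obs(): the state, without advancing time (a new reading comes with each control period).
- eyes.snapshot(name): name is "scene" or "top" or "wrist"; returns the picture (480x640x3 uint8, blue, green, red); there is no depth.
- eyes.camera_model(name): a dict with "fx", "fy", "cx", "cy" (pixels), "extrinsics" (4x4, takes a point from camera to world coordinates). Camera axes: x right, y down, z forward; pixel columns grow to the right and rows downward; lengths in m; the calibration is good to about 2 mm. A picture is of the moment at which its call begins: read the wrist's pose just before it. camera_model takes no time and is no camera call; for the wrist camera it gives the pose at the moment of the call.
- ctrl.close_job(): hands the job in; it is judged then, once.
Trained networks look in the newest picture that a camera, given by its name, has taken for a name from the list of things; names that differ only in an ending like _2 or _b are one class to them, and where a whole thing is asked for, a point or a joint stands for the part that bears it (a point fixed in the world has none). Each returns a list of dicts, best first, with "p" (0 to 1); they miss things now and then, are a little off and sometimes report something else, mostly with a low value. They report only what shows in the picture. A call takes as long as a camera call.
- spotter.outline_of(camera, target): "region" (480x640 bool, what is visible of it) and "rect" ([left, top, width, height] in pixels, round what is visible of it).
- spotter.place_of(camera, target): "location" ([column, row] in pixels: a listed point, or the origin of a listed thing).
The state is a dict: "clock": time; "joint_pos": joint angles; "qvel": joint speeds; "tau": joint torques, N m; "tool_pos": TCP position; "orientation": TCP orientation; "force": force on the tool from outside, world axes, zero at the start; "moment": the same for the moment, N m; "opening": finger opening in m; "gripper_force": force on a finger pad.
Only numpy, scipy, OpenCV 4.12 (cv2) and the standard library are available. Lean on these libraries where they do the work, as an engineer would, in place of code of your own. Each camera call takes 0.05 s, during which the arm holds its last target. There are 200 camera calls.

### The job

Make up two sets from the bisque ware on the bench, ready for glazing: the water set, which is the carafe and the tall beaker, on the long ware board; and the coffee set, which is the low dish with the small cup standing in it and the cream jug beside them, on the round bat. Every piece stands upright and wholly on its board or bat, with a finger's width (about 15 mm) clear between the carafe and the beaker and between the jug's body and the dish, and the jug not touching the cup. Bisque chips easily, so set the pieces down rather than dropping them, and leave the egg cup, the casserole and the glaze mug where they stand.

Things in the scene. Friction and masses are not known exactly. Their poses are not given: they have to be found in the camera images.
- ware_board: The long ware board: plain rectangular wooden board lying on the bench, 260 x 100 mm, 16 mm thick, fixed. Origin at the centre of its underside; x along its length, y across it, z up.
- round_bat: The round throwing bat: plain plywood disc lying on the bench, 200 mm diameter, 12 mm thick, fixed. Origin at the centre of its underside, z up.
- carafe_mid (a point): Carafe of pale bisque ware: round bottle 150 mm tall; foot 54 mm diameter, straight belly 64 mm diameter from 30 to 85 mm up, narrow neck 27 to 30 mm diameter from 116 to 138 mm up, lip 35 mm; take it by the neck. About 0.3 kg. This point lies on its centre line, half-way up; z is its upright axis. 
- beaker_mid (a point): Tall beaker of bisque ware: open, no handle, 100 mm tall; foot 56 mm diameter, 60 mm half-way up, rim 64 mm, wall 4 mm. About 0.2 kg. This point lies on its centre line, half-way up; z is its upright axis. 
- dish_mid (a point): Low dish of bisque ware: open, straight-sided, 18 mm tall, 64 mm outside diameter (58 mm at the foot), wall 3.5 mm, so about 57 mm inside; its inner floor is 5 mm above its underside. About 60 g. This point lies on its centre line, half-way up; z is its upright axis. 
- cup_mid (a point): Small coffee cup of bisque ware with one ring handle: 56 mm tall; foot 36 mm diameter (41 mm at 13 mm up), body 52 to 54 mm diameter from 24 mm up to the rim. The handle stands out on its +y side to 50 mm from the centre line, between 16 and 51 mm up; take the body across x. About 0.11 kg. This point lies on its centre line, half-way up; z is its upright axis. 
- jug_mid (a point): Cream jug of bisque ware with handle and pouring lip: 88 mm tall; foot 50 mm diameter, belly 62 mm at 22 mm up, 60 mm at 50 mm up, neck 54 mm at 66 mm up, rim 58 mm. The handle stands out on its +y side to 57 mm from the centre line, between 22 and 82 mm up; the lip on its -y side to 40 mm; take the body across x. About 0.18 kg. This point lies on its centre line, half-way up; z is its upright axis. 
- egg_cup_mid (a point): Egg cup of bisque ware, a goblet on a waisted foot, 62 mm tall, 50 mm diameter at the top, loose, standing among the stock; belongs to neither set. This point lies on its centre line, half-way up; z is its upright axis. 
- casserole_mid (a point): Bisque casserole, open round pan 52 mm tall, 140 mm diameter, with a stick handle on its +y side to 133 mm from the centre, loose, beyond the board or bat; belongs to neither set. This point lies on its centre line, half-way up; z is its upright axis. 
- glaze_mug_mid (a point): Brown glaze mug, 95 mm tall, 80 mm diameter, handle on its +y side to 73 mm from the centre, a brush handle standing in it to about 190 mm above the bench, loose, beyond the board or bat; belongs to neither set. This point lies on its centre line, half-way up; z is its upright axis. 

How it is judged (in metres and radians):
At the end, for the whole second after the job is handed in: Carafe and beaker upright (0.1 rad), feet wholly on the board; dish and jug likewise on the bat; cup upright on the dish floor (centres within 11.5 mm, height within 4 mm); 12 mm clear between carafe and beaker and between jug body and dish; jug touches neither dish nor cup; all at rest (x of carafe_mid in the frame of ware_board between -0.104 and 0.104 m and y of carafe_mid in the frame of ware_board between -0.024 and 0.024 m and z of carafe_mid in the frame of ware_board between 0.087 and 0.095 m and x of beaker_mid in the frame of ware_board between -0.103 and 0.103 m and y of beaker_mid in the frame of ware_board between -0.023 and 0.023 m and z of beaker_mid in the frame of ware_board between 0.062 and 0.07 m and horizontal distance between dish_mid and round_bat below 0.072 m and z of dish_mid in the frame of round_bat between 0.017 and 0.025 m and horizontal distance between jug_mid and round_bat below 0.076 m and z of jug_mid in the frame of round_bat between 0.052 and 0.06 m and horizontal distance between cup_mid and dish_mid below 0.0115 m and z of cup_mid in the frame of dish_mid between 0.02 and 0.028 m and horizontal distance between carafe_mid and beaker_mid above 0.075 m and horizontal distance between jug_mid and dish_mid above 0.075 m and contact force between jug and cup below 0.01 N and contact force between jug and dish below 0.01 N and angle between each of carafe_mid, beaker_mid, dish_mid, cup_mid, jug_mid's own z axis and vertical below 0.1 rad and linear speed of each of carafe, beaker, dish, cup, jug below 0.02 m/s and angular speed of each of carafe, beaker, dish, cup, jug below 0.2 rad/s).
It fails at once if a piece of a set is dropped or knocked (it moves faster than 0.5 m/s while the fingers do not hold it) ((contact force between the fingers and carafe below 0.02 N and linear speed of carafe above 0.5 m/s) or (contact force between the fingers and beaker below 0.02 N and linear speed of beaker above 0.5 m/s) or (contact force between the fingers and dish below 0.02 N and linear speed of dish above 0.5 m/s) or (contact force between the fingers and cup below 0.02 N and linear speed of cup above 0.5 m/s) or (contact force between the fingers and jug below 0.02 N and linear speed of jug above 0.5 m/s)).
It fails at once if the egg cup is shifted by more than 25 mm (distance of egg_cup_mid from where it was at the start of the episode above 0.025 m).
It fails at once if the casserole is shifted by more than 25 mm (distance of casserole_mid from where it was at the start of the episode above 0.025 m).
It fails at once if the glaze mug is shifted by more than 25 mm (distance of glaze_mug_mid from where it was at the start of the episode above 0.025 m).
It also fails if it takes over 136 s, if anything falls off the work surface, if the arm or the gripper's body presses on something with over 40 N, if the wrist force passes 120 N, or if a joint passes its speed limit or range.

## Working session

There is one attempt and no reset: what is moved stays moved. The work goes in short steps, Python scripts to look and compute and a shell command to move; the robot and the scene stay as the last step left them, time stands still between calls to the robot, and variables do not carry over. Pictures are saved under pics/ and viewed, at most 18 in all, crops included, and the job is handed in when it is done.

```bash
mkdir -p pics; ls
cat > h.py <<'E'
import numpy as np, cv2
from plant import get_obs, eyes, ctrl, spotter
N=['ware_board','round_bat','carafe_mid','beaker_mid','dish_mid','cup_mid','jug_mid','egg_cup_mid','casserole_mid','glaze_mug_mid']
def ray(cam,px):
    m=eyes.camera_model(cam);T=np.array(m['extrinsics'])
    d=np.array([(px[0]-m['cx'])/m['fx'],(px[1]-m['cy'])/m['fy'],1.])
    return T[:3,3],T[:3,:3]@d
def onz(cam,px,z):
    o,d=ray(cam,px);return o+d*(z-o[2])/d[2]
def tri(rs):
    A=np.zeros((3,3));b=np.zeros(3)
    for o,d in rs:
        d=d/np.linalg.norm(d);P=np.eye(3)-np.outer(d,d);A+=P;b+=P@o
    x=np.linalg.solve(A,b)
    e=[np.linalg.norm((np.eye(3)-np.outer(d,d)/(d@d))@(x-o)) for o,d in rs]
    return x,max(e)
def proj(cam,p):
    m=eyes.camera_model(cam);T=np.array(m['extrinsics'])
    q=T[:3,:3].T@(np.array(p)-T[:3,3]);return [m['fx']*q[0]/q[2]+m['cx'],m['fy']*q[1]/q[2]+m['cy']]
E
python3 - <<'E'
from h import *
np.set_printoptions(precision=3,suppress=True)
o=get_obs();print(o['clock'],o['tool_pos'],o['orientation'],o['opening'])
for c in ['scene','top']:
    cv2.imwrite(f'pics/{c}0.png',eyes.snapshot(c)); print(c,np.array(eyes.camera_model(c)['extrinsics']))
for n in N:
    rs=[]
    for c in ['scene','top']:
        r=spotter.place_of(c,n)
        print(n,c,[(np.round(a['location'],1),round(a['p'],2)) for a in r[:3]])
        if r: rs.append(ray(c,r[0]['location']))
    if len(rs)==2: print('   ',*tri(rs))
E
```

```text
pics
0.0 [ 0.159 -0.656  0.226] [ 179.91    -0.007 -166.38 ] 0.08742995889040599
scene [[ 0.748  0.434 -0.501  1.195]
 [ 0.663 -0.467  0.586 -0.735]
 [ 0.02  -0.771 -0.637  0.846]
 [ 0.     0.     0.     1.   ]]
top [[ 0.004 -0.993  0.117  0.45 ]
 [-1.    -0.003  0.007  0.009]
 [-0.007 -0.117 -0.993  1.226]
 [ 0.     0.     0.     1.   ]]
ware_board scene [(array([185.2, 309.8]), 0.75), (array([461.8, 219.1]), 0.63)]
ware_board top [(array([452.8, 283.5]), 0.68)]
    [ 0.482 -0.281 -0.007] 0.0005504517819480951
round_bat scene [(array([371.4, 190.5]), 0.87), (array([395.8, 243. ]), 0.46)]
round_bat top [(array([287.6, 169.1]), 0.69)]
    [0.673 0.053 0.196] 0.012637124369545628
carafe_mid scene [(array([394.4, 239.7]), 0.87)]
carafe_mid top [(array([283.9, 167.8]), 0.95), (array([189.8, 158.9]), 0.75), (array([195. , 272.7]), 0.36)]
    [0.71  0.075 0.082] 0.0007182164671253349
beaker_mid scene [(array([253.4, 233.7]), 0.81)]
beaker_mid top [(array([356.1, 293.1]), 0.9), (array([195.3, 275.7]), 0.33)]
    [ 0.459 -0.073  0.046] 0.000658599906719414
dish_mid scene [(array([296.6, 272.
[... 303 characters left out ...]
159.6]), 0.35)]
    [ 0.481  0.314 -0.377] 0.04382285945170975
jug_mid scene [(array([335.1, 225.7]), 0.61), (array([299.7, 209.5]), 0.27)]
jug_mid top [(array([289.9, 239.8]), 0.73)]
    [0.568 0.063 0.047] 0.0004089408839893696
egg_cup_mid scene [(array([296., 207.]), 0.68)]
egg_cup_mid top [(array([282.2, 298.6]), 0.64)]
    [0.445 0.077 0.027] 0.0033920982963595585
casserole_mid scene [(array([459.8, 222.9]), 0.55), (array([345.4, 292.8]), 0.31)]
casserole_mid top [(array([188.4, 157. ]), 0.65)]
    [0.746 0.282 0.025] 0.0006752197377213107
glaze_mug_mid scene [(array([294.4, 360.1]), 0.68)]
glaze_mug_mid top [(array([447. , 157.6]), 0.61)]
    [ 0.745 -0.261  0.043] 0.004185985519791912
```

View pics/scene0.png

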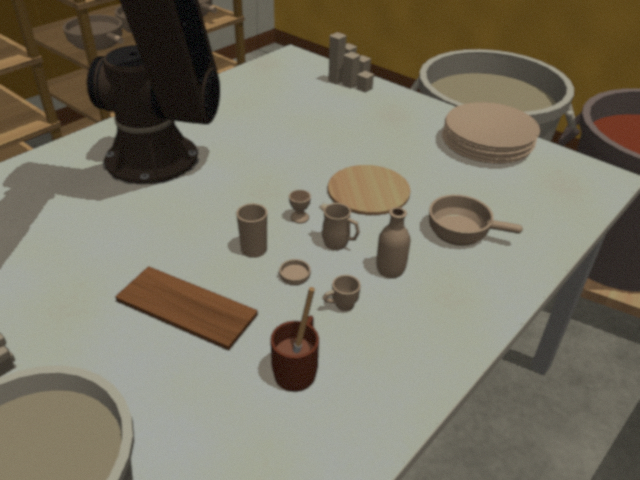

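View pics/top0.png

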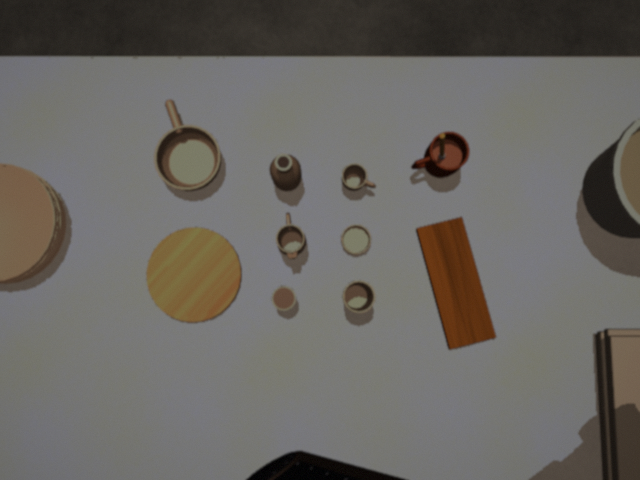

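The scene shows the bat at about (369,189), the board at (186,305) and the ware in a 2x3 grid between them. The top view shows carafe (285,170), cup (355,178) with its handle to the right, jug (290,240) with its handle up, dish (355,240), beaker (358,297), egg cup (284,298), bat (194,275) and board (455,284). I'll square the tool up and take wrist views.

```bash
python3 -m crank '[0,0,0.119,0,0,-40,1, 0,0,0.119,0,0,-40,1, 0,0,0,-26,44,-12,1, 0,0,0,-26,44,-12,1, 0,0,0,-26,44,-12,1]' >/dev/null
for i in 1; do python3 -m crank '[0,0,0,-26,44,-8,1, 0,0,0,-26,44,-8,1, 0,0,0,-26,44,-8,1, 0,0,0,-26,44,-8,1, 0,0,0,-26,44,-8,1]'; done
python3 -m crank '[0,0,0,-26,44,0,1, 0,0,0,-26,44,0,1, 0,0,0,-26,40,0,1, 0,0,0,-20,30,0,1, 0,0,0,0,0,0,1]'
cat >> h.py <<'E'
np.set_printoptions(precision=4,suppress=True)
def look(tag):
    o=get_obs();print('t',o['clock'],np.round(o['tool_pos'],4),np.round(o['orientation'],2))
    im=eyes.snapshot('wrist');cv2.imwrite(f'pics/{tag}.png',im);return im
E
python3 - <<'E'
from h import *
look('w0');m=eyes.camera_model('wrist');print(m['fx'],np.array(m['extrinsics']))
for n in N:
    r=spotter.place_of('wrist',n);print(n,[(np.round(a['location'],1),round(a['p'],2)) for a in r[:2]])
eyes.snapshot('top')
for n,z in (('round_bat',.012),('ware_board',.016)):
    for r in spotter.outline_of('top',n)[:2]:
        reg=r['region'].astype(np.uint8);c=cv2.findContours(reg,0,2)[0];c=max(c,key=cv2.contourArea)
        P=np.array([onz('top',q[0],z)[:2] for q in c],np.float32)*1000
        print(n,r['p'],cv2.minAreaRect(P))
E
```

```text
clock: 2.35
tool_pos: [0.3675, -0.3025, 0.3832]
orientation: [-180.0, 0.0, 180.0]
force: [1.5, -0.7, 0.8]
opening: 0.0873
gripper_force: 0.0
clock: 2.98
tool_pos: [0.4661, -0.1442, 0.3823]
orientation: [180.0, -0.0, -179.8]
force: [-0.6, 0.2, 0.4]
opening: 0.0872
gripper_force: 0.0
t 2.975 [ 0.4661 -0.1442  0.3823] [ 179.99   -0.02 -179.84]
374.97135485123044 [[-0.0022  0.9574  0.2886  0.3876]
 [ 1.      0.0022  0.0002 -0.1456]
 [-0.0004  0.2886 -0.9574  0.5411]
 [ 0.      0.      0.      1.    ]]
ware_board [(array([375.9, 184.6]), 0.41)]
round_bat [(array([600.6, 209.1]), 0.95)]
carafe_mid []
beaker_mid []
dish_mid [(array([365.4, 260.3]), 0.97)]
cup_mid [(array([365.1, 342. ]), 0.61)]
jug_mid [(array([465.5, 260.9]), 0.93)]
egg_cup_mid [(array([483.1, 180.6]), 0.73)]
casserole_mid []
glaze_mug_mid [(array([244.1, 374.3]), 0.59)]
round_bat 0.62 ((522.3316650390625, 297.50823974609375), (124.65251922607422, 199.4773712158203), 53.1416015625)
ware_board 0.88 ((601.9482421875, -253.03208923339844), (19.034988403320312, 96.61824798583984), 12.769573211669922)
ware_board 0.34 ((773.059326171875, 281.1087646484375), (144.36453247070312, 185.1446075439453), 79.48733520507812)
```

```bash
cat >> h.py <<'E'
def save(tag):  # wrist view: network points and camera pose, pickled
    import pickle
    look(tag);T={k:(np.array(v) if k=='extrinsics' else v) for k,v in eyes.camera_model('wrist').items()}
    D={}
    for n in N:
        r=spotter.place_of('wrist',n)
        if r and r[0]['p']>.4:
            D[n]=ray('wrist',r[0]['location']);print(n,np.round(r[0]['location'],1),round(r[0]['p'],2))
    pickle.dump((T,D),open(f'pics/{tag}.pkl','wb'))
E
python3 - <<'E'
from h import *
save('wa')
E
python3 -m crank '[0,0,0,0,30,0,1, 0,0,0,0,50,0,1, 0,0,0,0,50,0,1, 0,0,0,0,50,0,1, 0,0,0,0,40,0,1]' >/dev/null
python3 -m crank '[0,0,0,0,0,0,1]'
python3 - <<'E'
from h import *
import pickle
save('wb')
A=pickle.load(open('pics/wa.pkl','rb'))[1];B=pickle.load(open('pics/wb.pkl','rb'))[1]
for n in A:
    if n in B: print(n,*tri([A[n],B[n]]))
im=cv2.imread('pics/top0.png');h=cv2.cvtColor(im,cv2.COLOR_BGR2HSV)
for nm,z,box in (('bat',.012,(140,215,250,335)),('board',.016,(405,205,505,360))):
    x0,y0,x1,y1=box;s=h[y0:y1,x0:x1,1].astype(np.uint8)
    _,m=cv2.threshold(s,0,255,cv2.THRESH_OTSU);c=max(cv2.findContours(m,0,1)[0],key=cv2.contourArea)
    P=np.array([onz('top',(q[0][0]+x0,q[0][1]+y0),z)[:2]*1000 for q in c],np.float32)
    print(nm,cv2.minEnclosingCircle(P),cv2.minAreaRect(P))
E
```

```text
t 3.675 [ 0.465  -0.1462  0.3826] [180.     0.   179.97]
ware_board [228.  201.6] 0.87
round_bat [600.5 210.1] 0.67
beaker_mid [377.6 187.1] 0.95
dish_mid [367.5 258.7] 0.75
cup_mid [366.7 341.6] 0.72
jug_mid [464.3 260.2] 0.64
egg_cup_mid [482.1 179.6] 0.82
glaze_mug_mid [246.1 374.8] 0.83
clock: 4.97
tool_pos: [0.4651, 0.0761, 0.3823]
orientation: [180.0, -0.0, -179.8]
force: [0.0, -0.2, -0.3]
opening: 0.0877
gripper_force: 0.0
t 4.975 [0.4651 0.0761 0.3823] [ 180.     -0.02 -179.82]
ware_board [ 72.9 202.6] 0.57
round_bat [450.1 213.7] 0.96
beaker_mid [204.4 183.2] 0.94
dish_mid [218.2 256.9] 0.69
cup_mid [223.6 340.3] 0.62
jug_mid [308.6 262.1] 0.97
casserole_mid [442.7 361.9] 0.97
glaze_mug_mid [220.5 339.9] 0.72
ware_board [ 0.4856 -0.2743  0.0151] 0.0009293598454761816
round_bat [0.502  0.2661 0.0033] 0.002616642096804299
beaker_mid [ 0.4542 -0.071   0.0659] 0.002438983884350683
dish_mid [ 0.5668 -0.0739  0.0211] 0.0013002491139915465
cup_mid [ 0.6962 -0.0721  0.0357] 0.0009145150206947261
jug_mid [0.5641 0.0594 0.0435] 0.0014395684256647977
glaze_mug_mid [ 1.0722 -0.3049 -0.4858] 0.0830109233047375
bat ((498.1593017578125, 267.297119140625), 100.1075439453125) ((497.3755187988281, 267.1665344238281), (197.4132080078125, 195.97154235839844), 1.0755515098571777)
board ((483.612548828125, -280.9107666015625), 136.24317932128906) ((483.38665771484375, -280.5753479003906), (258.14874267578125, 99.2533187866211), 14.271729469299316)
```

View pics/wb.png

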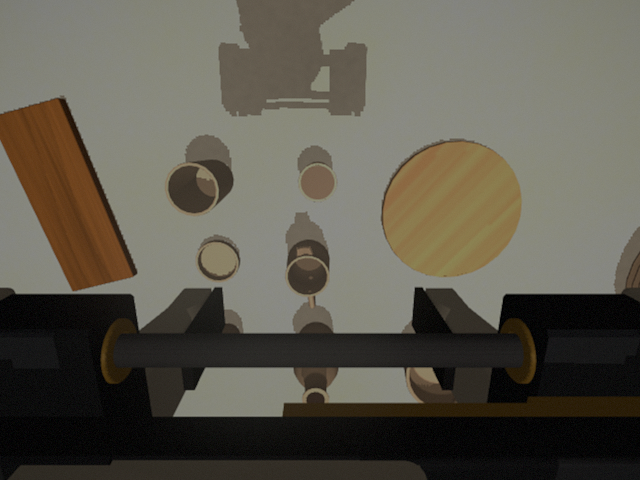

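View pics/wa.png

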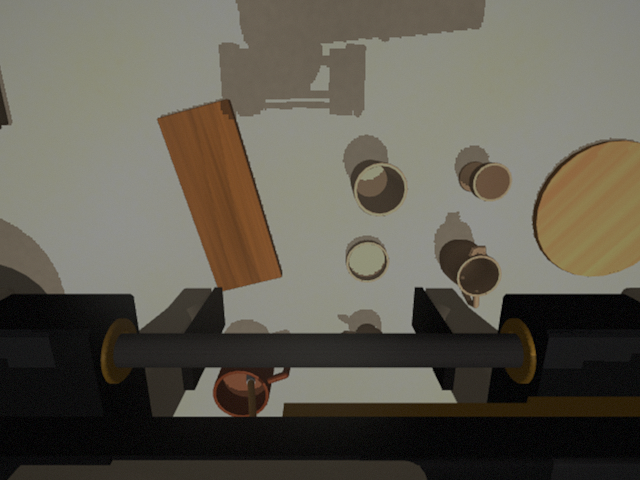

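The wrist views show the board (wa: 220,195), beaker rim (wa 380,188 / wb 192,188), dish (wa 367,260 / wb 218,259), jug rim (wa 479,274 / wb 308,274) with its handle to +x, and the bat (wb 452,208). I'll check the heights by triangulating the rim centres.

Run:
```python
from h import *
import pickle
M={k:pickle.load(open(f'pics/{k}.pkl','rb'))[0] for k in('wa','wb')}
M['top']=eyes.camera_model('top')
def r(k,p):
    m=M[k];T=np.array(m['extrinsics']);return T[:3,3],T[:3,:3]@np.array([(p[0]-m['cx'])/m['fx'],(p[1]-m['cy'])/m['fy'],1])
def z(k,p,h):
    o,d=r(k,p);return o+d*(h-o[2])/d[2]
for n,a,b,h in(('beaker',(379.5,188),(192,188.5),.1),('dish',(367,259.5),(218,259),.018),('jug',(479,274.5),(308,274),.088)):
    print(n,tri([r('wa',a),r('wb',b)]),z('wa',a,h),z('wb',b,h))
print('board far/near',z('wa',(220,195),.016),'bat',z('wb',(452,208),.012))
for n,p,h in(('beaker',(359.5,297),.1),('dish',(356,240),.018),('jug',(291,240),.088),('cup',(354.5,177.5),.056),('carafe lip',(285.5,161.5),.15)): print(n,z('top',p,h))
```

```text
beaker (array([ 0.4533, -0.0741,  0.0994]), np.float64(0.0004289735322364403)) [ 0.4527 -0.0742  0.1   ] [ 0.4536 -0.0739  0.1   ]
dish (array([ 0.5714, -0.0739,  0.0149]), np.float64(0.00025937442499454047)) [ 0.5705 -0.0743  0.018 ] [ 0.57  -0.073  0.018]
jug (array([0.5661, 0.0618, 0.0881]), np.float64(0.00037750285510913746)) [0.5666 0.0619 0.088 ] [0.5658 0.0618 0.088 ]
board far/near [ 0.4751 -0.2847  0.016 ] bat [0.4938 0.2665 0.012 ]
beaker [ 0.4517 -0.0749  0.1   ]
dish [ 0.5708 -0.0742  0.018 ]
jug [0.5633 0.0593 0.088 ]
cup [ 0.6964 -0.0692  0.056 ]
carafe lip [0.7073 0.0683 0.15  ]
```

```bash
python3 -m crank '[0,0,0,4,-50,40,1, 0,0,0,4,-50,50,1, 0,0,0,4,-50,50,1, 0,0,0,0,0,40,1, 0,0,0,0,0,0,1]'
python3 - <<'E'
from h import *
look('b1')
E
```

```text
clock: 6.15
tool_pos: [0.4522, -0.064, 0.2132]
orientation: [-179.9, -0.3, 179.9]
force: [0.7, -0.4, 0.8]
opening: 0.0876
gripper_force: 0.0
t 6.15 [ 0.4522 -0.064   0.2132] [-179.94   -0.31  179.89]
```

View pics/b1.png

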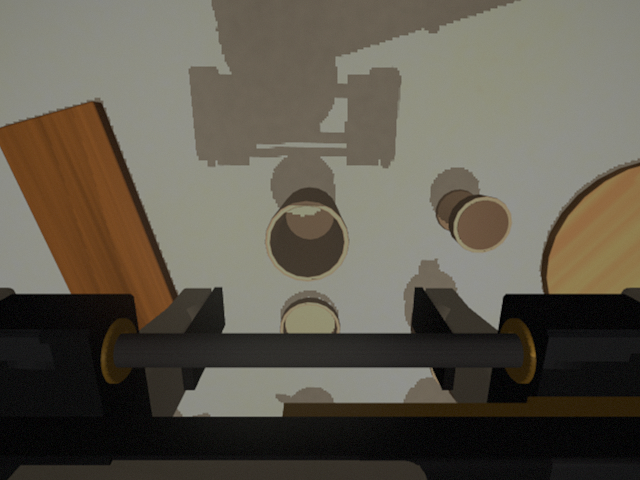

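The beaker rim is centred at (307,240), consistent with the estimate. I'll let the arm settle and read the pose.

```bash
python3 -m crank '[0,0,0,0,0,20,1, 0,0,0,0,0,0,1, 0,0,0,0,0,0,1]'
python3 - <<'E'
from h import *
look('b2')
r=onz('wrist',(307,240),.1);print(r)
E
```

```text
clock: 6.58
tool_pos: [0.4552, -0.0626, 0.1971]
orientation: [180.0, 0.1, -179.9]
force: [-0.1, 0.5, -0.5]
opening: 0.0876
gripper_force: 0.0
t 6.575 [ 0.4552 -0.0626  0.1971] [ 180.      0.13 -179.95]
[ 0.4524 -0.0708  0.1   ]
```

```bash
python3 -m crank '[0,0,0,2,-11,20,1, 0,0,0,0,0,40,1, 0,0,0,0,0,40,1, 0,0,0,0,0,35,1, 0,0,0,0,0,16,1]' >/dev/null
python3 -m crank '[0,0,0,0,0,0,1, 0,0,0,0,0,0,1]'
```

```text
clock: 7.5
tool_pos: [0.4532, -0.0737, 0.0455]
orientation: [180.0, 0.1, -180.0]
force: [0.2, 0.1, 0.4]
opening: 0.0874
gripper_force: 0.0
```

```bash
python3 -m crank '[0,0,0,0,0,0,0, 0,0,0,0,0,0,0, 0,0,0,0,0,0,0, 0,0,0,0,0,0,0, 0,0,0,0,0,0,0]'
python3 -m crank '[0,0,0,0,0,-10,0, 0,0,0,0,0,-20,0, 0,0,0,0,0,-30,0, 0,0,0,0,0,-30,0, 0,0,0,0,0,0,0]'
```

```text
clock: 8.12
tool_pos: [0.4526, -0.0738, 0.0447]
orientation: [180.0, 0.0, 180.0]
force: [-1.2, 2.1, 5.5]
opening: 0.0608
gripper_force: 29.9
clock: 8.75
tool_pos: [0.4533, -0.0739, 0.1366]
orientation: [180.0, 0.2, 180.0]
force: [-0.5, 0.7, -2.5]
opening: 0.0606
gripper_force: 30.0
```

```bash
python3 -m crank '[0,0,0,-6,-13,0,0, 0,0,0,-14,-32,0,0, 0,0,0,-14,-32,0,0, 0,0,0,-14,-32,0,0, 0,0,0,-14,-32,0,0]' >/dev/null
python3 -m crank '[0,0,0,-14,-32,0,0, 0,0,0,-7,-20,0,0, 0,0,0,0,0,20,0, 0,0,0,0,0,30,0, 0,0,0,0,0,10,0]'
python3 -m crank '[0,0,0,0,0,4,0, 0,0,0,0,0,0,0, 0,0,0,0,0,0,0]'
python3 - <<'E'
from h import *
cv2.imwrite('pics/s1.png',eyes.snapshot('scene')[180:400,60:380]);print(get_obs()['tool_pos'])
E
```

```text
clock: 10.0
tool_pos: [0.5331, -0.267, 0.0718]
orientation: [179.9, -0.3, 180.0]
force: [0.9, -0.3, -2.9]
opening: 0.0607
gripper_force: 30.0
clock: 10.38
tool_pos: [0.5357, -0.2671, 0.0713]
orientation: [-180.0, 0.1, -180.0]
force: [0.5, -0.4, -1.8]
opening: 0.0609
gripper_force: 30.0
[ 0.5357 -0.2671  0.0713]
```

View pics/s1.png

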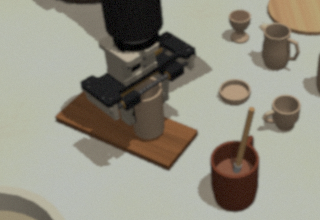

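The beaker is over the far half of the board at (148,125) in the crop, with the bottom still clear. I'll lower it gently.

```bash
python3 -m crank '[0,0,0,0,0,4,0, 0,0,0,0,0,3,0, 0,0,0,0,0,0,0]'
python3 -m crank '[0,0,0,0,0,1.5,0, 0,0,0,0,0,0,0]'
python3 -m crank '[0,0,0,0,0,1.5,0, 0,0,0,0,0,0,0]'
```

```text
clock: 10.8
tool_pos: [0.5349, -0.267, 0.063]
orientation: [180.0, -0.0, 180.0]
force: [-0.4, 0.4, -2.5]
opening: 0.0605
gripper_force: 30.0
clock: 11.05
tool_pos: [0.535, -0.267, 0.0617]
orientation: [-180.0, -0.0, 180.0]
force: [-0.2, 0.7, -3.1]
opening: 0.0608
gripper_force: 30.0
clock: 11.3
tool_pos: [0.5354, -0.2671, 0.0607]
orientation: [-180.0, 0.0, -180.0]
force: [-0.8, 1.0, 2.0]
opening: 0.0608
gripper_force: 29.9
```

```bash
python3 -m crank '[0,0,0,0,0,0,1, 0,0,0,0,0,0,1, 0,0,0,0,0,0,1, 0,0,0,0,0,-15,1, 0,0,0,0,0,-35,1]'
python3 -m crank '[0,0,0,0,0,-45,1, 0,0,0,0,10,-45,1, 0,0,0,-15,30,-45,1, 0,0,0,-15,40,-45,1, 0,0,0,-15,45,-45,1]'>/dev/null
python3 -m crank '[0,0,0,-15,45,-30,1, 0,0,0,-15,45,-20,1, 0,0,0,0,40,0,1, 0,0,0,0,0,0,1, 0,0,0,0,0,0,1]'
python3 - <<'E'
from h import *
save('wc')
E
```

```text
clock: 11.92
tool_pos: [0.5341, -0.2669, 0.1103]
orientation: [180.0, -0.2, 180.0]
force: [0.8, -0.0, -0.4]
opening: 0.0877
gripper_force: 0.0
clock: 13.18
tool_pos: [0.6092, -0.0141, 0.3842]
orientation: [-180.0, 0.0, -180.0]
force: [-0.8, 0.8, -0.7]
opening: 0.0872
gripper_force: 0.0
t 13.175 [ 0.6092 -0.0141  0.3842] [-180.      0.04 -179.98]
ware_board [121.2  94.8] 0.97
round_bat [527.8 104.8] 0.68
carafe_mid [384.4 267.4] 0.67
beaker_mid [113.1 135.2] 0.66
dish_mid [276.5 161.2] 0.93
cup_mid [277.3 252.5] 0.82
jug_mid [377.4 159.2] 0.87
egg_cup_mid [390.   62.2] 0.79
casserole_mid [517.4 277.3] 0.8
glaze_mug_mid [150.9 286.7] 0.95
```

View pics/wc.png

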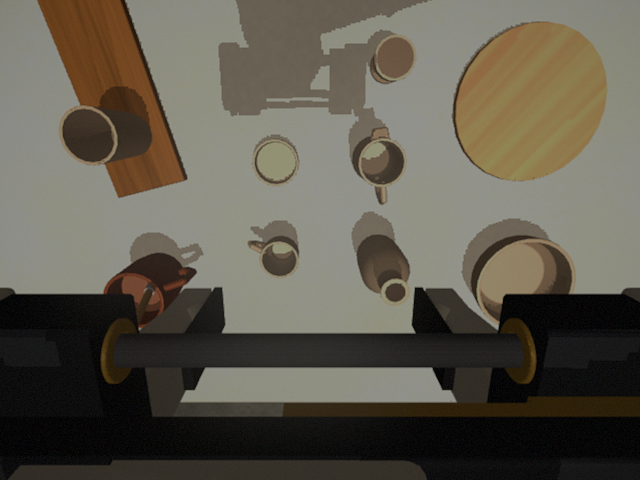

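Here the carafe lip is at (396,291), the cup rim at (279.5,259) with its handle to (250,245), the jug rim at (381,162) with its handle at (382,200), and the dish at (275.5,160). The beaker stands on the board.

Run:
```python
from h import *
import pickle
M={k:pickle.load(open(f'pics/{k}.pkl','rb'))[0] for k in('wa','wb','wc')}
M['top']=eyes.camera_model('top')
def r(k,p):
    m=M[k];T=np.array(m['extrinsics']);return T[:3,3],T[:3,:3]@np.array([(p[0]-m['cx'])/m['fx'],(p[1]-m['cy'])/m['fy'],1])
def z(k,p,h):
    o,d=r(k,p);return o+d*(h-o[2])/d[2]
print('lip',z('wc',(396,291),.15),tri([r('wc',(396,291)),r('wb',(316,397))]),tri([r('wc',(396,291)),r('top',(285.5,161.5))]))
print('cup',z('wc',(279.5,259),.056),tri([r('wc',(279.5,259)),r('top',(354.5,177.5))]))
print('dish',z('wc',(275.5,160.5),.018),'jug',z('wc',(381,162.5),.088))
a=z('wc',(251,245),.034);print('cup handle',a)
a=z('wc',(382.5,200),.055);print('jug handle',a)
```

```text
lip [0.707  0.0737 0.15  ] (array([0.7072, 0.0733, 0.1483]), np.float64(0.0008956172658029094)) (array([0.7028, 0.0692, 0.1627]), np.float64(0.002158506509615196))
cup [ 0.7014 -0.068   0.056 ] (array([ 0.6905, -0.0659,  0.0862]), np.float64(0.0012895630548645147))
dish [ 0.5718 -0.0733  0.018 ] jug [0.5687 0.0599 0.088 ]
cup handle [ 0.688  -0.1102  0.034 ]
jug handle [0.6197 0.0696 0.055 ]
```

```bash
python3 -m crank '[0,0,0,-13,12,15,1, 0,0,0,-25,25,25,1, 0,0,0,-25,25,30,1, 0,0,0,-25,20,30,1, 0,0,0,-10,6,30,1]'>/dev/null
python3 -m crank '[0,0,0,0,0,40,1, 0,0,0,0,0,40,1, 0,0,0,0,0,35,1, 0,0,0,0,0,15,1, 0,0,0,0,0,0,1]'
python3 -m crank '[0,0,0,0,0,0,1]'
```

```text
clock: 14.98
tool_pos: [0.7072, 0.0741, 0.122]
orientation: [-179.9, -0.1, -180.0]
force: [-0.0, -0.1, -0.1]
opening: 0.0871
gripper_force: 0.0
clock: 15.1
tool_pos: [0.7085, 0.0743, 0.1249]
orientation: [180.0, 0.1, -180.0]
force: [0.7, 0.2, 0.9]
opening: 0.0874
gripper_force: 0.0
```

```bash
python3 -m crank '[0,0,0,0,0,12,1, 0,0,0,0,0,5,1, 0,0,0,0,0,0,1, 0,0,0,0,0,0,1]'
python3 -m crank '[0,0,0,0,0,0,0, 0,0,0,0,0,0,0, 0,0,0,0,0,0,0, 0,0,0,0,0,0,0, 0,0,0,0,0,0,0]'
python3 -m crank '[0,0,0,0,0,0,0, 0,0,0,0,0,0,0, 0,0,0,0,0,0,0]'
```

```text
clock: 15.6
tool_pos: [0.7077, 0.074, 0.1066]
orientation: [180.0, 0.0, 180.0]
force: [-0.5, -0.5, 1.3]
opening: 0.0874
gripper_force: 0.0
clock: 16.23
tool_pos: [0.7075, 0.0739, 0.1064]
orientation: [-180.0, -0.0, 180.0]
force: [0.2, -1.2, 0.7]
opening: 0.043
gripper_force: 2.2
clock: 16.6
tool_pos: [0.7074, 0.0739, 0.1062]
orientation: [-180.0, -0.0, 180.0]
force: [-0.4, -0.5, -2.2]
opening: 0.0409
gripper_force: 24.3
```

```bash
python3 -m crank '[0,0,0,0,0,0,1, 0,0,0,0,0,0,1, 0,0,0,0,0,-8,1, 0,0,0,0,0,-4,1, 0,0,0,0,0,0,1]'
python3 -m crank '[0,0,0,0,0,0,0, 0,0,0,0,0,0,0, 0,0,0,0,0,0,0, 0,0,0,0,0,0,0, 0,0,0,0,0,0,0]' >/dev/null
python3 -m crank '[0,0,0,0,0,0,0, 0,0,0,0,0,0,0, 0,0,0,0,0,0,0, 0,0,0,0,0,0,0]'
```

```text
clock: 17.23
tool_pos: [0.7079, 0.0741, 0.1192]
orientation: [180.0, 0.1, 180.0]
force: [-0.5, 0.6, 0.1]
opening: 0.0845
gripper_force: 0.0
clock: 18.35
tool_pos: [0.7075, 0.0739, 0.1184]
orientation: [-180.0, -0.0, 180.0]
force: [0.3, -0.6, 0.4]
opening: 0.0313
gripper_force: 30.0
```

```bash
python3 -m crank '[0,0,0,0,0,-8,0, 0,0,0,0,0,-22,0, 0,0,0,0,0,-40,0, 0,0,0,0,0,-40,0, 0,0,0,0,0,-20,0]'
python3 -m crank '[0,0,0,8,-10,0,0, 0,0,0,18,-24,0,0, 0,0,0,27,-36,0,0, 0,0,0,30,-40,0,0, 0,0,0,30,-40,0,0]' >/dev/null
python3 -m crank '[0,0,0,30,-40,0,0, 0,0,0,30,-40,0,0, 0,0,0,30,-40,0,0, 0,0,0,27,-36,0,0, 0,0,0,20,-28,0,0]'
python3 -m crank '[0,0,0,18,-22,0,0, 0,0,0,9,-12,0,0, 0,0,0,0,0,0,0, 0,0,0,0,0,0,0]'
python3 - <<'E'
from h import *
cv2.imwrite('pics/s2.png',eyes.snapshot('scene')[120:420,40:440])
E
```

```text
clock: 18.98
tool_pos: [0.7081, 0.0742, 0.2514]
orientation: [179.9, 0.2, 180.0]
force: [0.9, -0.5, -3.2]
opening: 0.0311
gripper_force: 30.0
clock: 20.23
tool_pos: [0.4544, -0.261, 0.247]
orientation: [179.9, -0.1, 179.9]
force: [0.7, 0.1, -3.2]
opening: 0.0312
gripper_force: 30.0
clock: 20.72
tool_pos: [0.4305, -0.2936, 0.2479]
orientation: [180.0, -0.0, 180.0]
force: [-0.2, 1.3, -3.3]
opening: 0.0311
gripper_force: 30.0
```

View pics/s2.png

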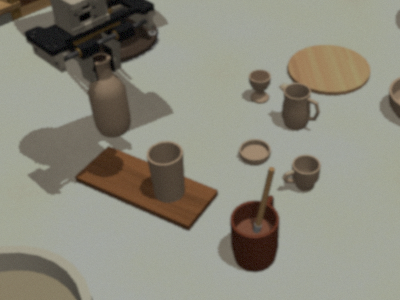

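The carafe hangs upright at (110,105) in the crop and the beaker stands on the board. Now I'll lower it to about 3 mm above the board.

```bash
python3 -m crank '[0,0,0,0,0,15,0, 0,0,0,0,0,35,0, 0,0,0,0,0,35,0, 0,0,0,0,0,18,0, 0,0,0,0,0,6,0]' >/dev/null
python3 -m crank '[0,0,0,0,0,0,0, 0,0,0,0,0,0,0]'
python3 -m crank '[0,0,0,0,0,2,0, 0,0,0,0,0,0,0]'
python3 -m crank '[0,0,0,0,0,1.5,0, 0,0,0,0,0,0,0]'
```

```text
clock: 21.65
tool_pos: [0.4311, -0.2941, 0.1401]
orientation: [-180.0, 0.1, -180.0]
force: [0.8, 0.5, -3.0]
opening: 0.0311
gripper_force: 30.0
clock: 21.9
tool_pos: [0.4305, -0.294, 0.1376]
orientation: [-180.0, 0.0, 180.0]
force: [-0.0, -0.0, -4.1]
opening: 0.0313
gripper_force: 30.0
clock: 22.15
tool_pos: [0.4304, -0.294, 0.1358]
orientation: [180.0, -0.0, 180.0]
force: [0.5, -0.5, -3.6]
opening: 0.0314
gripper_force: 30.0
```

```bash
python3 -m crank '[0,0,0,0,0,1.5,0, 0,0,0,0,0,0,0]'
python3 -m crank '[0,0,0,0,0,0.8,0, 0,0,0,0,0,0,0]'
```

```text
clock: 22.4
tool_pos: [0.4305, -0.294, 0.1343]
orientation: [-180.0, 0.0, 180.0]
force: [0.7, -0.2, -3.1]
opening: 0.0309
gripper_force: 30.0
clock: 22.65
tool_pos: [0.4309, -0.2942, 0.1342]
orientation: [-180.0, 0.1, -180.0]
force: [-1.4, 0.4, 4.4]
opening: 0.0309
gripper_force: 30.0
```

```bash
python3 -m crank '[0,0,0,0,0,0,1, 0,0,0,0,0,0,1, 0,0,0,0,0,0,1, 0,0,0,0,0,0,1, 0,0,0,0,0,-15,1]'
python3 -m crank '[0,0,0,0,0,-30,1, 0,0,0,0,0,-30,1, 0,0,0,-10,16,-15,1, 0,0,0,-20,32,0,1, 0,0,0,-25,39,0,1]' >/dev/null
python3 -m crank '[0,0,0,-25,39,0,1, 0,0,0,-25,39,0,1, 0,0,-0.17,-20,32,0,1, 0,0,-0.17,-8,22,0,1, 0,0,-0.17,0,0,0,1]' >/dev/null
python3 -m crank '[0,0,-0.17,0,0,0,1, 0,0,-0.17,0,0,0,1, 0,0,-0.17,0,0,0,1, 0,0,-0.168,0,0,0,1, 0,0,0,0,0,0,1]'
python3 - <<'E'
from h import *
look('wd');p=[.5715,-.0735,.018]
print(proj('wrist',p))
for n in('dish_mid','cup_mid','ware_board'):print([(np.round(a['location'],1),a['p']) for a in spotter.place_of('wrist',n)])
E
```

```text
clock: 23.28
tool_pos: [0.4296, -0.2937, 0.1481]
orientation: [180.0, -0.1, 180.0]
force: [-0.2, 0.2, 0.3]
opening: 0.0755
gripper_force: 0.0
clock: 25.15
tool_pos: [0.5597, -0.0732, 0.2237]
orientation: [180.0, 0.0, -112.0]
force: [0.0, 0.0, 0.1]
opening: 0.0878
gripper_force: 0.0
t 25.15 [ 0.5597 -0.0732  0.2237] [ 179.99    0.   -111.99]
[np.float64(307.3175183052608), np.float64(216.8398953182414)]
[(array([301.9, 214.9]), 0.8)]
[(array([185.8, 267.4]), 0.63)]
[(array([188.9, 269.4]), 0.54)]
```

View pics/wd.png

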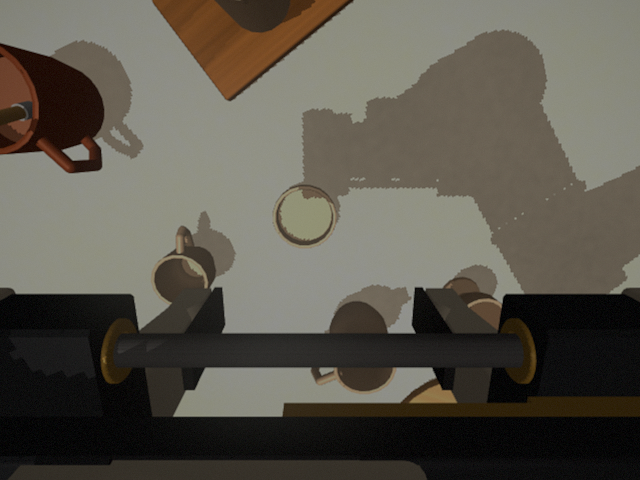

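The dish is at (304,216). The cup's handle points straight up in the image at (183,240), so closing along the image's horizontal takes the cup across x.

```bash
cat >> h.py <<'E'
def to(t):
    o=get_obs();y=np.radians(o['orientation'][2]);d=np.array(t)-np.array(o['tool_pos'])
    tx=np.array([np.cos(y),np.sin(y)]);ty=np.array([np.sin(y),-np.cos(y)])
    print('tool shift mm',np.round(1000*np.array([tx@d[:2],ty@d[:2],-d[2]]),1))
E
python3 - <<'E'
from h import *
p=onz('wrist',(304,216),.018);print(p);q=onz('wrist',(181,277),.056);print('cup',q)
to([p[0],p[1],.003]);
E
```

```text
[ 0.5742 -0.0759  0.018 ]
cup [ 0.6986 -0.0727  0.056 ]
tool shift mm [ -3.4 -14.3 220.6]
```

```bash
python3 -m crank '[0,0,0,-2,-13,15,1, 0,0,0,0,0,35,1, 0,0,0,0,0,40,1, 0,0,0,0,0,40,1, 0,0,0,0,0,40,1]' >/dev/null
python3 -m crank '[0,0,0,0,0,30,1, 0,0,0,0,0,12,1, 0,0,0,0,0,4,1, 0,0,0,0,0,0,1, 0,0,0,0,0,0,1]'
```

```text
clock: 26.6
tool_pos: [0.5733, -0.0769, 0.0087]
orientation: [-179.9, 0.1, -111.9]
force: [-0.2, -0.8, -0.3]
opening: 0.0876
gripper_force: 0.0
```

```bash
python3 -m crank '[0,0,0,0,0,4,1, 0,0,0,0,0,0,1, 0,0,0,0,0,0,0, 0,0,0,0,0,0,0, 0,0,0,0,0,0,0]'
python3 -m crank '[0,0,0,0,0,0,0, 0,0,0,0,0,0,0]'
python3 -m crank '[0,0,0,0,0,-8,0, 0,0,0,0,0,-15,0, 0,0,0,0,0,-25,0, 0,0,0,0,0,0,0, 0,0,0,0,0,0,0]'
python3 - <<'E'
from h import *
look('we');to([.450,.267,.10])
cv2.imwrite('pics/s3.png',eyes.snapshot('scene')[120:420,100:500])
E
```

```text
clock: 27.22
tool_pos: [0.5725, -0.077, 0.0036]
orientation: [-180.0, 0.0, -111.9]
force: [-0.2, -0.4, 0.1]
opening: 0.0633
gripper_force: 10.7
clock: 27.48
tool_pos: [0.5725, -0.077, 0.0036]
orientation: [-180.0, 0.0, -111.9]
force: [-0.3, -1.2, -0.5]
opening: 0.0625
gripper_force: 29.6
clock: 28.1
tool_pos: [0.5724, -0.0769, 0.052]
orientation: [-180.0, 0.0, -112.0]
force: [0.6, -0.0, -0.6]
opening: 0.0626
gripper_force: 29.6
t 28.1 [ 0.5724 -0.0769  0.052 ] [-179.97    0.03 -111.96]
tool shift mm [-273.4  241.9  -48.5]
```

View pics/s3.png

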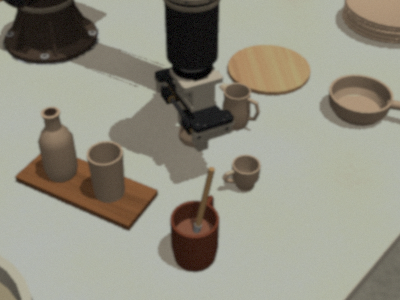

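The carafe and beaker stand on the board and the dish is in the gripper (height unclear in the picture, but about 50 mm up by the pose). I'll lift it higher and carry it to the bat.

```bash
python3 -m crank '[0,0,0,0,0,-20,0, 0,0,0,0,0,-40,0, 0,0,0,0,0,-30,0, 0,0,0,-10,9,-10,0, 0,0,0,-22,20,0,0]' >/dev/null
python3 -m crank '[0,0,0,-32,28,0,0, 0,0,0,-35,31,0,0, 0,0,0,-35,31,0,0, 0,0,0,-35,31,0,0, 0,0,0,-35,31,0,0]' >/dev/null
python3 -m crank '[0,0,0,-32,28,0,0, 0,0,0,-22,20,0,0, 0,0,0,-15,13,0,0, 0,0,0,0,0,0,0, 0,0,0,0,0,0,0]'
python3 - <<'E'
from h import *
im=look('wf');to([.450,.267,.0156])
m=cv2.threshold(cv2.cvtColor(im,cv2.COLOR_BGR2HSV)[:,:,1],110,255,0)[1];print(proj('wrist',[.498,.267,.012]))
E
```

```text
clock: 30.08
tool_pos: [0.4498, 0.2661, 0.1511]
orientation: [180.0, -0.1, -112.0]
force: [0.5, 0.6, 0.1]
opening: 0.0625
gripper_force: 29.6
t 30.075 [0.4498 0.2661 0.1511] [ 179.98   -0.06 -111.96]
tool shift mm [ -1.    0.4 135.6]
[np.float64(265.7118259498814), np.float64(251.8288207860265)]
```

View pics/wf.png

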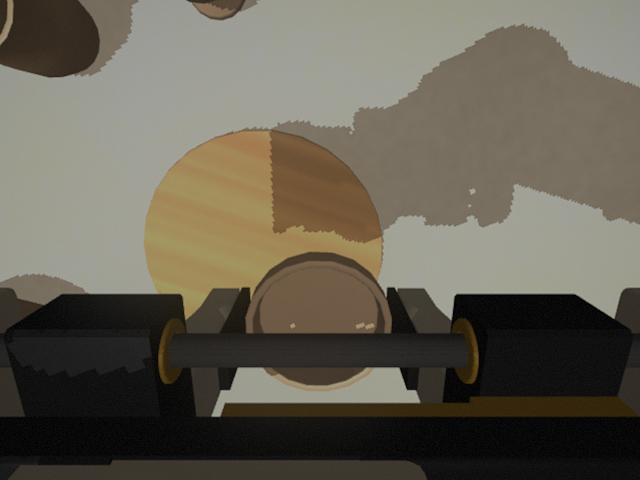

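The dish is held level at (318,322) and the bat's centre column of about 264 agrees with the projection. Lowering.

```bash
python3 -m crank '[0,0,0,0,0,15,0, 0,0,0,0,0,35,0, 0,0,0,0,0,35,0, 0,0,0,0,0,30,0, 0,0,0,0,0,13,0]' >/dev/null
python3 -m crank '[0,0,0,0,0,3,0, 0,0,0,0,0,0,0, 0,0,0,0,0,0,0]'
python3 -m crank '[0,0,0,0,0,1.5,0, 0,0,0,0,0,0,0]'
```

```text
clock: 31.12
tool_pos: [0.4505, 0.2672, 0.0216]
orientation: [-180.0, 0.1, -111.9]
force: [1.0, 0.0, -0.1]
opening: 0.0624
gripper_force: 29.6
clock: 31.38
tool_pos: [0.4501, 0.2668, 0.0194]
orientation: [-180.0, 0.0, -111.9]
force: [-0.4, -0.2, -1.6]
opening: 0.0624
gripper_force: 29.6
```

```bash
python3 -m crank '[0,0,0,0,0,1.5,0, 0,0,0,0,0,0,0]'
python3 -m crank '[0,0,0,0,0,1,0, 0,0,0,0,0,0,0]'
python3 -m crank '[0,0,0,0,0,1,0, 0,0,0,0,0,0,0]'
python3 -m crank '[0,0,0,0,0,0.8,0, 0,0,0,0,0,0,0]'
```

```text
clock: 31.62
tool_pos: [0.4499, 0.2666, 0.0174]
orientation: [180.0, -0.0, -111.9]
force: [0.9, 0.1, -1.3]
opening: 0.0625
gripper_force: 29.6
clock: 31.88
tool_pos: [0.4499, 0.2666, 0.0164]
orientation: [180.0, -0.0, -111.9]
force: [0.0, 0.2, -0.3]
opening: 0.0624
gripper_force: 29.6
clock: 32.12
tool_pos: [0.4501, 0.2667, 0.0156]
orientation: [-180.0, 0.0, -111.9]
force: [0.2, -0.4, -0.1]
opening: 0.0625
gripper_force: 29.6
clock: 32.38
tool_pos: [0.45, 0.2667, 0.0155]
orientation: [-180.0, 0.0, -111.9]
force: [-2.8, -1.5, 9.0]
opening: 0.0626
gripper_force: 29.7
```

```bash
python3 -m crank '[0,0,0,0,0,0,1, 0,0,0,0,0,0,1, 0,0,0,0,0,0,1, 0,0,0,0,0,-15,1, 0,0,0,0,0,-35,1]' >/dev/null
python3 -m crank '[0,0,0,-15,0,-40,1, 0,0,0,-25,0,-40,1, 0,0,0,-15,0,-40,1, 0,0,0,0,0,0,1, 0,0,0,0,0,0,1]'
python3 - <<'E'
from h import *
look('wg');print(proj('wrist',[.450,.2667,.030]),[(np.round(a['location'],1),a['p']) for a in spotter.place_of('wrist','dish_mid')])
to([.6995,-.0705,.2])
E
```

```text
clock: 33.62
tool_pos: [0.4701, 0.3173, 0.185]
orientation: [180.0, 0.0, -112.0]
force: [-0.5, -0.2, 0.4]
opening: 0.0878
gripper_force: 0.0
t 33.625 [0.4701 0.3173 0.185 ] [ 179.98    0.01 -111.96]
[np.float64(318.06562349512086), np.float64(161.21110453254767)] [(array([318.2, 166.1]), 0.88)]
tool shift mm [ 273.4 -357.8  -16. ]
```

View pics/wg.png

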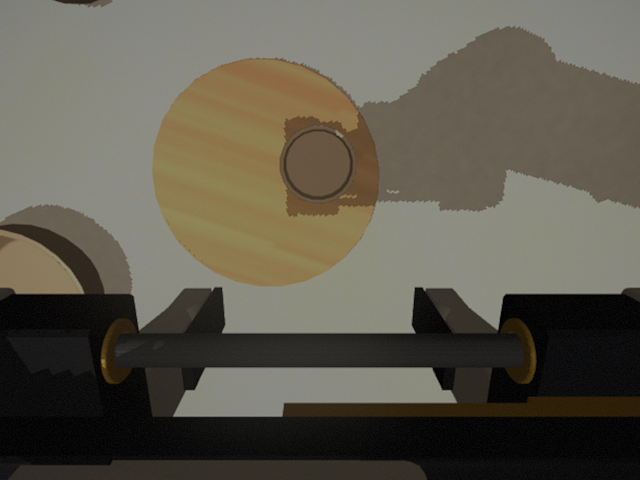

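The dish is on the bat at (317,163), with the bat's centre at about (266,172). On to the cup.

```bash
python3 -m crank '[0,0,0,10,-15,-5,1, 0,0,0,20,-32,-10,1, 0,0,0,25,-40,0,1, 0,0,0,28,-45,0,1, 0,0,0,28,-45,0,1]' >/dev/null
python3 -m crank '[0,0,0,28,-45,0,1, 0,0,0,28,-45,0,1, 0,0,0,25,-40,0,1, 0,0,0,20,-32,0,1, 0,0,0,11,-19,0,1]' >/dev/null
python3 -m crank '[0,0,0,0,0,0,1, 0,0,0,0,0,0,1]'
python3 - <<'E'
from h import *
look('wh');print(proj('wrist',[.700,-.071,.056]),[(np.round(a['location'],1),a['p']) for a in spotter.place_of('wrist','cup_mid')])
r=spotter.outline_of('wrist','cup_mid');print([(a['rect'],a['p']) for a in r])
to([.6995,-.0705,.2])
E
```

```text
clock: 35.22
tool_pos: [0.7188, -0.0227, 0.1995]
orientation: [180.0, -0.0, -111.9]
force: [-0.1, 0.5, -0.4]
opening: 0.0877
gripper_force: 0.0
t 35.225 [ 0.7188 -0.0227  0.1995] [ 179.97   -0.01 -111.94]
[np.float64(317.67111470377523), np.float64(164.46011145538506)] [(array([312.9, 166.8]), 0.62)]
[([279.6, 102.5, 70.3, 99.3], 0.8), ([457.2, 207.8, 137.6, 85.1], 0.59)]
tool shift mm [52.3 -0.   0.1]
```

View pics/wh.png

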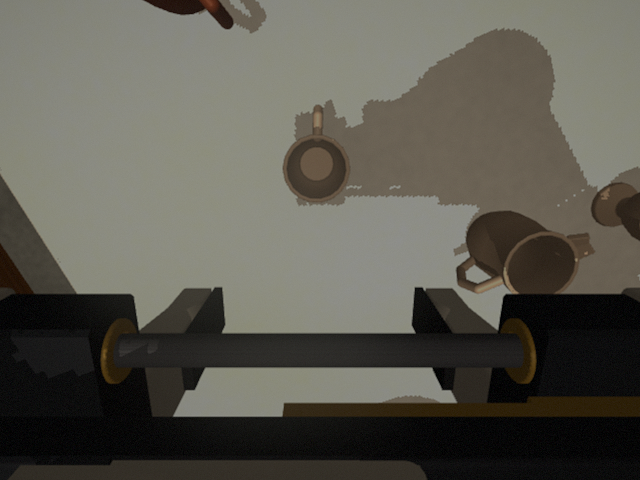

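The cup rim is centred at (316,169) with its handle straight up at (318,118), well aligned.

Run:
```python
from h import *
p=onz('wrist',(316,169),.056);print(p);to([p[0],p[1],.021])
```

```text
[ 0.7028 -0.0679  0.056 ]
tool shift mm [ 48.6  -2.1 179.1]
```

```bash
python3 -m crank '[0,0,0,14,-2,5,1, 0,0,0,25,0,15,1, 0,0,0,10,0,35,1, 0,0,0,0,0,40,1, 0,0,0,0,0,40,1]' >/dev/null
python3 -m crank '[0,0,0,0,0,28,1, 0,0,0,0,0,10,1, 0,0,0,0,0,4,1, 0,0,0,0,0,0,1, 0,0,0,0,0,0,1]'
```

```text
clock: 36.62
tool_pos: [0.7036, -0.069, 0.0241]
orientation: [-179.9, 0.1, -111.9]
force: [-0.4, -1.2, -0.3]
opening: 0.0873
gripper_force: 0.0
```

```bash
python3 -m crank '[0,0,0,0,0,2,0, 0,0,0,0,0,0,0, 0,0,0,0,0,0,0, 0,0,0,0,0,0,0, 0,0,0,0,0,0,0]'>/dev/null
python3 -m crank '[0,0,0,0,0,0,0, 0,0,0,0,0,0,0]'
python3 -m crank '[0,0,0,0,0,-8,0, 0,0,0,0,0,-22,0, 0,0,0,0,0,-40,0, 0,0,0,0,0,-40,0, 0,0,0,0,0,-20,0]'
python3 - <<'E'
from h import *
import pickle
p=lambda z,px:0
to([.450,.2667,.2])
E
```

```text
clock: 37.5
tool_pos: [0.7027, -0.0691, 0.0208]
orientation: [180.0, -0.0, -111.9]
force: [-1.7, 0.7, 0.3]
opening: 0.052
gripper_force: 30.0
clock: 38.12
tool_pos: [0.7039, -0.0692, 0.1542]
orientation: [-179.8, 0.1, -111.9]
force: [0.0, 0.9, -1.2]
opening: 0.0519
gripper_force: 30.0
tool shift mm [-216.7  361.   -45.8]
```

```bash
python3 -m crank '[0,0,0,-9,15,0,0, 0,0,0,-18,30,0,0, 0,0,0,-25,40,0,0, 0,0,0,-27,45,0,0, 0,0,0,-27,45,0,0]' >/dev/null
python3 -m crank '[0,0,0,-27,45,0,0, 0,0,0,-27,45,0,0, 0,0,0,-24,40,0,0, 0,0,0,-18,31,0,0, 0,0,0,-10,17,0,0]' >/dev/null
python3 -m crank '[0,0,0,-5,8,0,0, 0,0,0,0,0,0,0, 0,0,0,0,0,0,0]'
python3 - <<'E'
from h import *
to([.4506,.267,.0378])
E
```

```text
clock: 39.75
tool_pos: [0.4492, 0.2665, 0.1505]
orientation: [180.0, -0.0, -112.0]
force: [0.1, -0.3, -1.2]
opening: 0.052
gripper_force: 30.0
tool shift mm [ -1.   -1.1 112.7]
```

```bash
python3 -m crank '[0,0,0,-1,-1,15,0, 0,0,0,0,0,35,0, 0,0,0,0,0,32,0, 0,0,0,0,0,16,0, 0,0,0,0,0,8,0]' >/dev/null
python3 -m crank '[0,0,0,0,0,2,0, 0,0,0,0,0,0,0, 0,0,0,0,0,0,0]'
python3 -m crank '[0,0,0,0,0,1.5,0, 0,0,0,0,0,0,0]'
python3 -m crank '[0,0,0,0,0,1,0, 0,0,0,0,0,0,0]'
```

```text
clock: 40.75
tool_pos: [0.4507, 0.268, 0.0434]
orientation: [-180.0, 0.1, -111.9]
force: [0.5, 0.6, -0.7]
opening: 0.0517
gripper_force: 30.0
clock: 41.0
tool_pos: [0.4504, 0.2676, 0.0414]
orientation: [-180.0, 0.0, -111.9]
force: [0.4, -0.1, -1.5]
opening: 0.0521
gripper_force: 30.0
clock: 41.25
tool_pos: [0.4503, 0.2676, 0.0402]
orientation: [180.0, -0.0, -111.9]
force: [-0.4, -0.2, -1.2]
opening: 0.052
gripper_force: 30.0
```

```bash
python3 -m crank '[0,0,0,0,0,1.2,0, 0,0,0,0,0,0,0]'
python3 -m crank '[0,0,0,0,0,1,0, 0,0,0,0,0,0,0]'
python3 -m crank '[0,0,0,0,0,0.8,0, 0,0,0,0,0,0,0]'
```

```text
clock: 41.5
tool_pos: [0.4503, 0.2675, 0.0389]
orientation: [180.0, -0.0, -111.9]
force: [-0.1, -0.1, -1.5]
opening: 0.0521
gripper_force: 30.0
clock: 41.75
tool_pos: [0.4503, 0.2675, 0.038]
orientation: [180.0, -0.0, -111.9]
force: [0.8, 0.4, -0.9]
opening: 0.0522
gripper_force: 30.0
clock: 42.0
tool_pos: [0.4505, 0.2678, 0.0377]
orientation: [-180.0, 0.0, -111.9]
force: [-1.2, -0.4, 3.6]
opening: 0.0522
gripper_force: 30.0
```

```bash
python3 -m crank '[0,0,0,0,0,0,1, 0,0,0,0,0,0,1, 0,0,0,0,0,0,1, 0,0,0,0,0,-15,1, 0,0,0,0,0,-35,1]' >/dev/null
python3 -m crank '[0,0,0,-10,0,-40,1, 0,0,0,-25,0,-40,1, 0,0,0,-15,0,-30,1, 0,0,0,0,0,0,1, 0,0,0,0,0,0,1]'
python3 - <<'E'
from h import *
look('wi')
E
```

```text
clock: 43.25
tool_pos: [0.4686, 0.3136, 0.1974]
orientation: [180.0, -0.0, -112.0]
force: [-0.4, -0.0, -0.5]
opening: 0.0878
gripper_force: 0.0
t 43.25 [0.4686 0.3136 0.1974] [ 179.98   -0.   -111.95]
```

View pics/wi.png

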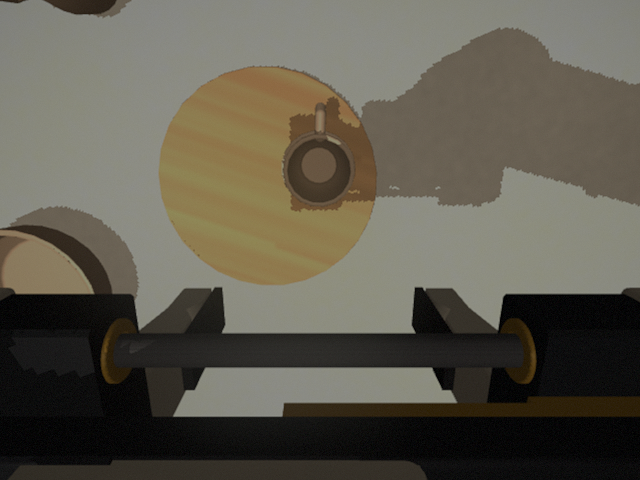

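The cup sits centred in the dish at (319,167), with its handle clear of the rim.

Run:
```python
from h import *
print('bat',onz('wrist',(268,176),.012))
to([.621,.069,.23])
```

```text
bat [0.4965 0.2604 0.012 ]
tool shift mm [ 169.6 -232.8  -33.1]
```

```bash
python3 -m crank '[0,0,0,10,-14,-10,1, 0,0,0,22,-30,-13,1, 0,0,0,28,-38,-10,1, 0,0,0,28,-38,0,1, 0,0,0,28,-38,0,1]' >/dev/null
python3 -m crank '[0,0,0,25,-34,0,1, 0,0,0,18,-26,0,1, 0,0,0,11,-15,0,1, 0,0,0.175,0,0,0,1, 0,0,0.175,0,0,0,1]' >/dev/null
python3 -m crank '[0,0,0.175,0,0,0,1, 0,0,0.175,0,0,0,1, 0,0,0.175,0,0,0,1, 0,0,0.172,0,0,0,1, 0,0,0,0,0,0,1]'
python3 - <<'E'
from h import *
look('wj');print(proj('wrist',[.567,.061,.088]));to([.567,.061,.033])
E
```

```text
clock: 45.18
tool_pos: [0.6214, 0.069, 0.2303]
orientation: [-180.0, -0.0, -171.9]
force: [-0.5, 0.4, -0.6]
opening: 0.0875
gripper_force: 0.0
t 45.175 [0.6214 0.069  0.2303] [-179.99   -0.02 -171.86]
[np.float64(318.50865296746343), np.float64(160.27297054323842)]
tool shift mm [ 55.1  -0.1 197.3]
```

View pics/wj.png

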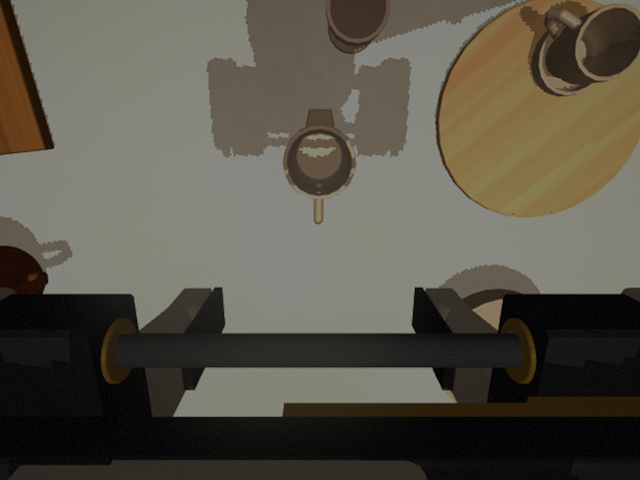

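The jug rim is at (319,161) and its handle is exactly in line at (319,210). Descending.

```bash
python3 -m crank '[0,0,0,15,0,5,1, 0,0,0,25,0,15,1, 0,0,0,15,0,35,1, 0,0,0,0,0,40,1, 0,0,0,0,0,40,1]' >/dev/null
python3 -m crank '[0,0,0,0,0,32,1, 0,0,0,0,0,18,1, 0,0,0,0,0,8,1, 0,0,0,0,0,0,1, 0,0,0,0,0,0,1]'
python3 -m crank '[0,0,0,0,0,2,0, 0,0,0,0,0,0,0, 0,0,0,0,0,0,0, 0,0,0,0,0,0,0, 0,0,0,0,0,0,0]'>/dev/null
python3 -m crank '[0,0,0,0,0,0,0, 0,0,0,0,0,0,0]'
python3 -m crank '[0,0,0,0,0,-8,0, 0,0,0,0,0,-22,0, 0,0,0,0,0,-40,0, 0,0,0,0,0,-40,0, 0,0,0,0,0,-20,0]'
python3 - <<'E'
from h import *
to([.5475,.267,.17]); to([.5475,.267,.17])
E
```

```text
clock: 46.48
tool_pos: [0.5678, 0.0617, 0.0382]
orientation: [180.0, 0.1, -171.9]
force: [-0.7, -0.4, -0.4]
opening: 0.0878
gripper_force: 0.0
clock: 47.35
tool_pos: [0.5673, 0.0616, 0.0354]
orientation: [180.0, 0.0, -171.9]
force: [-1.1, 0.3, 2.2]
opening: 0.057
gripper_force: 30.0
clock: 47.98
tool_pos: [0.5678, 0.0617, 0.1679]
orientation: [180.0, 0.2, -171.9]
force: [-0.4, -0.2, -2.3]
opening: 0.0569
gripper_force: 29.8
tool shift mm [ -8.7 206.2  -2.1]
tool shift mm [ -8.7 206.2  -2.1]
```

```bash
python3 -m crank '[0,0,0,0,10,0,0, 0,0,0,-1,22,0,0, 0,0,0,-1,34,0,0, 0,0,0,-1,38,0,0, 0,0,0,-1,38,0,0]' >/dev/null
python3 -m crank '[0,0,0,-1,32,0,0, 0,0,0,0,20,0,0, 0,0,0,0,12,0,0, 0,0,0,0,0,0,0, 0,0,0,0,0,0,0]'
python3 - <<'E'
from h import *
to([.544,.267,.0474])
cv2.imwrite('pics/s4.png',eyes.snapshot('scene')[100:340,200:520])
E
```

```text
clock: 49.22
tool_pos: [0.5432, 0.2654, 0.1651]
orientation: [-180.0, -0.0, -172.0]
force: [-0.2, -0.2, -1.5]
opening: 0.057
gripper_force: 29.8
tool shift mm [ -1.    1.5 117.7]
```

View pics/s4.png

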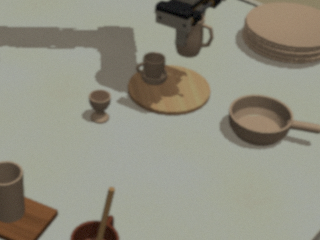

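The jug hangs over the far half of the bat at (190,40), the cup stands in the dish at (152,72), and the casserole and egg cup are untouched. Lowering.

```bash
python3 -m crank '[0,0,0,0,2,15,0, 0,0,0,0,0,35,0, 0,0,0,0,0,35,0, 0,0,0,0,0,18,0, 0,0,0,0,0,9,0]' >/dev/null
python3 -m crank '[0,0,0,0,0,1,0, 0,0,0,0,0,0,0, 0,0,0,0,0,0,0]'
python3 -m crank '[0,0,0,0,0,1.5,0, 0,0,0,0,0,0,0]'
python3 -m crank '[0,0,0,0,0,1.2,0, 0,0,0,0,0,0,0]'
```

```text
clock: 50.28
tool_pos: [0.5434, 0.2685, 0.0532]
orientation: [180.0, 0.1, -171.9]
force: [0.3, 0.4, -1.4]
opening: 0.0567
gripper_force: 29.8
clock: 50.52
tool_pos: [0.5429, 0.2682, 0.0509]
orientation: [180.0, 0.0, -171.9]
force: [-0.8, 0.4, -1.6]
opening: 0.0571
gripper_force: 29.8
clock: 50.78
tool_pos: [0.5429, 0.2681, 0.0494]
orientation: [-180.0, -0.0, -171.9]
force: [-0.7, 0.4, -0.7]
opening: 0.0567
gripper_force: 29.8
```

```bash
python3 -m crank '[0,0,0,0,0,1.2,0, 0,0,0,0,0,0,0]'
python3 -m crank '[0,0,0,0,0,0.8,0, 0,0,0,0,0,0,0]'
python3 -m crank '[0,0,0,0,0,0.6,0, 0,0,0,0,0,0,0]'
```

```text
clock: 51.02
tool_pos: [0.5429, 0.2681, 0.0482]
orientation: [-180.0, -0.0, -171.9]
force: [-0.0, 0.4, -2.1]
opening: 0.0569
gripper_force: 29.8
clock: 51.28
tool_pos: [0.5429, 0.2681, 0.0475]
orientation: [-180.0, -0.0, -171.9]
force: [-0.3, -0.4, -2.5]
opening: 0.0565
gripper_force: 29.8
clock: 51.52
tool_pos: [0.543, 0.2682, 0.0474]
orientation: [180.0, 0.0, -171.9]
force: [-2.8, -1.4, 5.0]
opening: 0.0572
gripper_force: 30.1
```

```bash
python3 -m crank '[0,0,0,0,0,0,1, 0,0,0,0,0,0,1, 0,0,0,0,0,0,1, 0,0,0,0,0,-15,1, 0,0,0,0,0,-35,1]' >/dev/null
python3 -m crank '[0,0,0,0,0,-45,1, 0,0,0,0,0,-45,1, 0,0,0,0,-15,-45,1, 0,0,0,0,-30,-35,1, 0,0,0,0,-40,0,1]' >/dev/null
python3 -m crank '[0,0,0,0,-45,0,1, 0,0,0,0,-45,0,1, 0,0,0,0,-30,0,1, 0,0,0,0,-15,0,1, 0,0,0,0,0,0,1]'
python3 - <<'E'
from h import *
t=eyes.snapshot('top')[60:420,120:520];s=eyes.snapshot('scene')[130:370,80:480]
cv2.imwrite('pics/fin.png',np.vstack([t,s]))
for n in N:
    rs=[]
    for c in('scene','top'):
        r=spotter.place_of(c,n)
        if r and r[0]['p']>.5: rs.append(ray(c,r[0]['location']))
    if len(rs)==2: print(n,*tri(rs))
E
```

```text
clock: 53.4
tool_pos: [0.5739, 0.0497, 0.2676]
orientation: [180.0, 0.0, -172.0]
force: [-0.7, -0.3, 0.9]
opening: 0.0879
gripper_force: 0.0
ware_board [ 0.482  -0.2801 -0.0013] 0.0007787871904774849
round_bat [0.4963 0.2661 0.0078] 0.0011540560596444316
carafe_mid [ 0.4381 -0.2929  0.1035] 0.001633902585838856
dish_mid [0.45   0.2683 0.0277] 0.005600931145888445
cup_mid [0.4512 0.2649 0.0512] 0.0027367907236161668
jug_mid [0.5431 0.2737 0.0573] 0.00143300581644442
egg_cup_mid [0.4472 0.0777 0.0223] 0.0012470158205775469
casserole_mid [0.7425 0.2823 0.0251] 0.0018852072928382427
glaze_mug_mid [ 0.7409 -0.2568  0.0423] 0.0022944421922234835
```

View pics/fin.png

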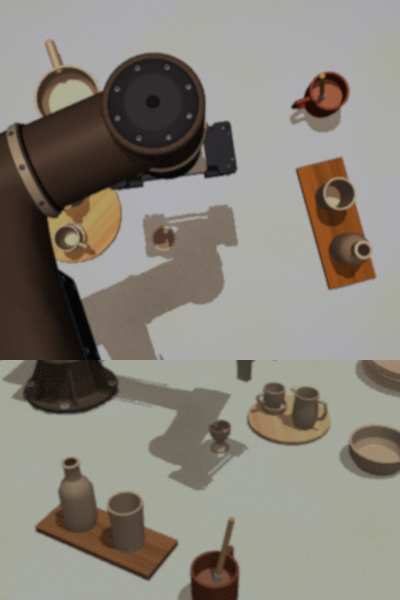

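The final picture shows everything upright: carafe and beaker on the board with a wide gap, the cup in the dish with the jug beside it on the bat, and the other three pieces where they stood.

```bash
python3 -c "
from plant import ctrl
print(ctrl.close_job())"
```

```text
the job is handed in; nothing more can be done
None
```

I handed the job in at about 53 s: the carafe and beaker stand on the ware board, and the dish with the cup in it stands on the round bat with the jug beside it. The last pictures showed all five upright with clear gaps and the egg cup, casserole and glaze mug where they stood, but no verdict came back.

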